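# Clear and shut the refill dispenser's slide gate

## Robot

A 6-joint arm with a two-finger parallel gripper is mounted at the origin on the work surface. World frame = base frame: x ahead of the robot, y to its left, z up, the work surface at z = 0. Lengths are in mm, angles in degrees, forces in N, time in s.
With the tool pointing down it reaches from about 350 to 850 mm from the base axis. Payload 8.1 kg.
Tool frame: the origin (TCP) lies between the finger pads; the fingertips stand 22 mm ahead of it and the grasp point (between the pads) lies 3 mm ahead of it; z points along the fingers, y is the line along which they close (so a half turn about z gives the same grasp; the last joint's range is limited). The gripper opens to 85 mm and grips with 20 to 120 N. Pads are 22 mm wide; open, the fingers measure 114 mm over their backs; the gripper's body (76 mm by 85 mm) begins 54 mm behind the grasp point. The pads swing forward as they close: fully open they stand 13 mm farther back than shut.
Start: joints at [60.825, 7.471, 85.268, -0, 87.261, -4.893], TCP at [246.716, 546.934, 253.292] pointing down, gripper open.
Joint ranges: [-169.43, 169.43], [-51.17, 129.36], [1.28, 143.12], [-76.62, 256.62], [0, 156.53], [-152.29, 152.29]. Speed limits (degrees/s): [136.94, 136.94, 159.86, 180, 180, 180].

## Interface

Orientations are given as [roll, pitch, yaw] about the fixed x, y, z axes, in that order (R = Rz(yaw) Ry(pitch) Rx(roll)).
In Python, from bench import r, vision gives the robot as it stands.
- The arm moves only by the tool step_arm, never from a script. Its argument "targets" is a list that holds one entry, the list of rows, each a list of 6 numbers: the shift along the world's x, y, z in mm, then the turn, a rotation vector about the world's x, y, z in rad. In form: [[[x, y, z, rx, ry, rz], ...]]. A call has 1 to 12 rows; each row is the pose to reach, as a shift and turn from the pose commanded when the call began; what a row does not reach only later rows make up. A row lasts 1/12 s, in which the tool goes at most 41.7 mm and 7.16 degrees, less where a joint would pass 70% of its speed; a pose out of reach is approached as far as the arm can. A call with a gripper value outside its range is refused whole. "fingers" is the gripper's target within -1 to 1 (shut at 1, half-way at 0, fully open at -1), set as the call begins (left out, the last holds). The fingers move at their own pace and stop on an object; "newtons" is the grip in N (left out, the last holds). Time passes only in rows, so rows that repeat a pose let the fingers close. It gives the time, the measured TCP pose, the force, the opening and the grip force at its end, in the units of the state.
- r.sense(): the state, without advancing time (a new reading comes with each control period).
- vision.snapshot(name): name is "side" or "top" or "wrist"; returns a dict with "img" (384x512x3 uint8, blue, green, red), "mtx" (3x3 intrinsics, pixels), "D" ([k1, k2, p1, p2, k3] as OpenCV has them; the pictures are not rectified), "eye" and "attitude" of the camera in the world. Camera axes: x right, y up, looking along -z (the intrinsics and any distortion apply to the point x, -y, -z); pixel columns grow to the right and rows downward; lengths in mm; the calibration is good to about 2 mm. A picture is of the moment at which its call begins. There is no depth.
- r.hand_in(): hands the job in; it is judged then, once.
The state is a dict: "time": time; "joint_pos": joint angles; "qd": joint speeds; "joint_efforts": joint torques, N m; "tool_pos": TCP position; "tcp_rot": TCP orientation; "ft_force": force on the tool from outside, world axes, zero at the start; "wrist_torque": the same for the moment, N m; "finger_gap": finger opening in mm; "grip_force": force on a finger pad.
Only numpy, scipy, OpenCV 4.12 (cv2) and the standard library are available. Lean on these libraries where they do the work, as an engineer would, in place of code of your own. Each camera call takes 0.05 s, during which the arm holds its last target. There are 200 camera calls.

## Task

A refill carton has been left standing on the dispenser's open slide gate: take it off and stand it upright in the free part of the low teal tray. Push the gate all the way in under the hopper until its spring catch drops behind it, then let go; leave everything else on the counter where it is.

Things in the scene. Friction and masses are not known exactly. Their poses are not given: they have to be found in the camera images.
- dispenser: Fixed white dispenser, 365 long (x), 170 wide (y), 193 mm high. Origin on the table under the throat wall; x is the way the gate shuts, z up. Flat deck, 50 mm high, from x = -195 to +170 mm; two rails on it (y = +-47 to +-55 mm, 61 mm high). Beyond x = 0 stands the hopper, 125 mm wide, with cartons in it; its throat wall (x = 0, from 72 mm high up) lets only the gate's plate pass.
- gate (a joint): Travel of the gate in m: 0 fully open, 0.128 where the catch drops behind it, 0.136 hard stop. Starts between 0 and 0.020. About 8 N of friction, and some 5 N more from 0.083 on, where it lifts the catch; it stays where it is left. It cannot shut with the carton on it.
- gate_push (a point): Middle of the rear face (facing dispenser -x; axes as the dispenser's) of the gate's upright lug: the face to push, 87 mm above the table. Grey lug 70 wide (y), 12 mm thick, top 108 mm up, on the rear end of a grey plate 90 by 160 mm, top 58 mm up. A bracket with a steel ear (y = 67 to 82 mm, up to 75 mm high) is on its left. At dispenser x = -167 mm fully open, -39 to -31 mm when shut.
- catch (a joint): Angle in rad of the steel spring catch, an arm 60 mm long beside the hopper on the gate's left (+y) side, pivoted at its far end, hook at its near end: 0 down (at rest, and again when it has dropped behind the ear), up to about 0.27 while the ear passes under it, 0.6 at most.
- catch_hook (a point): Hook end of the catch, at dispenser x = -42 mm, y = 75 mm, 62 mm above the table when down.
- carton_mid (a point): Centre of the loose carton: 60 mm (its x) by 42 mm (its y) by 55 mm high, about 80 g, white with a coloured band round its foot. It stands upright on the gate's plate between lug and throat, about lengthways, its underside 58 mm above the table; the point is half-way up. Grasp it across the 42 mm.
- tray: Fixed low open teal tray, 190 mm (x) by 150 mm (y), walls 45 mm high and 4 mm thick, floor 4 mm thick. Two cartons (55 mm high) that are part of it fill its far side, from x = -21 to +21 mm; its origin is on the table under the middle of these two. The rest, x = -159 to -21 mm and y = -71 to +71 mm, centre at x = -90 mm, is free for the carton.
- spray: Bystander: bottle 64 mm across, 170 mm high. Origin under its centre.
- jar: Bystander: jar 70 mm across, 90 mm high. Origin under its centre.
- cup: Bystander: open cup 72 mm across, 90 mm high. Origin under its centre.
- casket: Bystander: flat aluminium instrument box, 60 by 130 by 24 mm, near the robot. Origin under its centre.
- spare: Bystander: carton 100 by 60 by 30 mm, lying at the side. Origin under its centre.
- hopper_lip (a point): Middle of the lower front edge of the hopper, which overhangs the deck: dispenser x = -30 mm, 128 mm above the table; the hopper's front rises straight from here to 193 mm. The gate's lug ends under this edge, so an upright gripper fouls the hopper before the gate is home: lean the tool back 25 to 45 degrees from vertical, fingertips down and forward (dispenser +x).
- spatula: Bystander: small spatula, 170 mm long, lying flat near the robot's right. Origin under it.
Mind the look-alikes: they are no part of the job. What is shaped like the part that bears carton_mid but black or pink is not meant.

How it is judged (in metres and radians):
On the way, in this order (a step that is already met when the one before it is completed fails the run):
1. the carton is well off the gate (distance of carton_mid from where it was at the start of the episode above 0.12 m), for 0.1 s.
2. the gate is home and the catch has dropped behind it (value of joint gate above 0.124 m and value of joint catch below 0.06 rad), for 0.2 s.
At the end, for the whole second after the job is handed in: The gate is at least 124 mm in with the catch down behind it (below 0.06 rad), and the carton stands upright (within 0.15 rad) and still on the floor of the tray's free part, inside the walls (all of step 2 and x of carton_mid in the frame of tray between -0.15 and -0.03 m and y of carton_mid in the frame of tray between -0.06 and 0.06 m and z of carton_mid in the frame of tray below 0.04 m and angle between carton_mid's own z axis and vertical below 0.15 rad and linear speed of carton below 0.02 m/s); the robot touches nothing.
It fails at once if a bystander is moved by more than 30 mm (distance of any of spray, jar, cup, casket, spare, spatula from where it was at the start of the episode above 0.03 m).
It also fails if it takes over 64 s, if anything falls off the work surface, if the arm or the gripper's body presses on something with over 40 N, if the wrist force passes 120 N, or if a joint passes its speed limit or range.

## Working session

There is one attempt and no reset: what is moved stays moved. The work goes in short steps, Python scripts to look and compute and a tool call to move; the robot and the scene stay as the last step left them, time stands still between calls to the robot, and variables do not carry over. Pictures are saved under pics/ and viewed, at most 10 in all, crops included, and the job is handed in when it is done.

Besides the shell and the picture viewer there is one more tool, called after "Request:" by a JSON object that holds its "method" and its "body", one argument or row to a line. step_arm: Moves the arm, as the interface text tells. Its arguments: {"type":"object","properties":{"targets":{"type":"array"},"fingers":{"type":"number"},"newtons":{"type":"number"}},"required":["targets"]}

```bash
mkdir -p pics
cat > h.py <<'E'
import numpy as np, cv2
from scipy.spatial.transform import Rotation as R
import json
def snap(vision,name,fn):
    s=vision.snapshot(name); cv2.imwrite(f'pics/{fn}.png',s['img'])
    json.dump({k:np.asarray(s[k]).tolist() for k in('mtx','D','eye','attitude')},open(f'pics/{fn}.json','w')); return s
def load(fn):
    s=json.load(open(f'pics/{fn}.json')); s={k:np.array(v) for k,v in s.items()}
    a=s['attitude']; s['R']=a if a.shape==(3,3) else R.from_euler('xyz',a,degrees=True).as_matrix()
    return s
def at(fn,u,v,z):
    "world point on plane z"
    s=load(fn); p=cv2.undistortPoints(np.array([[[u,v]]],float),s['mtx'],s['D'])[0,0]
    d=s['R']@np.array([p[0],-p[1],-1]); return s['eye']+d*(z-s['eye'][2])/d[2]
def px(fn,P):
    s=load(fn); c=(np.atleast_2d(P)-s['eye'])@s['R']; c=c*[1,-1,-1]
    return cv2.projectPoints(c.astype(float),np.zeros(3),np.zeros(3),s['mtx'],s['D'])[0][:,0]
E
python3 - <<'E'
from bench import r,vision
from h import *
for n in('top','side'):
    s=snap(vision,n,n+'0'); print(n,s['eye'],s['attitude'])
a=[cv2.imread(f'pics/{n}0.png') for n in('top','side')]
for n,i in zip(('top','side'),a): cv2.imwrite(f'pics/{n}0b.png',cv2.resize(i,(800,600)))
print(r.sense())
E
```

```text
top [ 355.76268936   -8.40694859 1498.23559541] [  6.68258101  -0.73341723 -88.6378426 ]
side [ -72.13196783 -692.80017629  974.01354285] [ 46.47100216  -0.62446319 -41.91356837]
{'time': 0.1, 'joint_pos': array([ 6.08255358e+01,  7.51074048e+00,  8.53232152e+01, -1.56401686e-03,
        8.72622188e+01, -4.89350021e+00]), 'qd': array([ 0.02001263, -0.05767877, -0.11845545,  0.03976447,  0.05045847,
       -0.08053486]), 'joint_efforts': array([ 1.26997205e-03, -5.70946276e+01, -5.01946592e+01, -2.09596501e-04,
        8.04640440e-03,  6.14701617e-05]), 'tool_pos': array([246.49298607, 546.52201933, 252.34804757]), 'tcp_rot': array([-1.79904043e+02, -6.64764078e-03,  1.55719106e+02]), 'ft_force': array([-0.06467657,  0.14058513,  0.18263864]), 'wrist_torque': array([-0.05327859, -0.00654779, -0.01356458]), 'grip_force': 0.0, 'finger_gap': 85.18849705898356}
```

View pics/top0b.png

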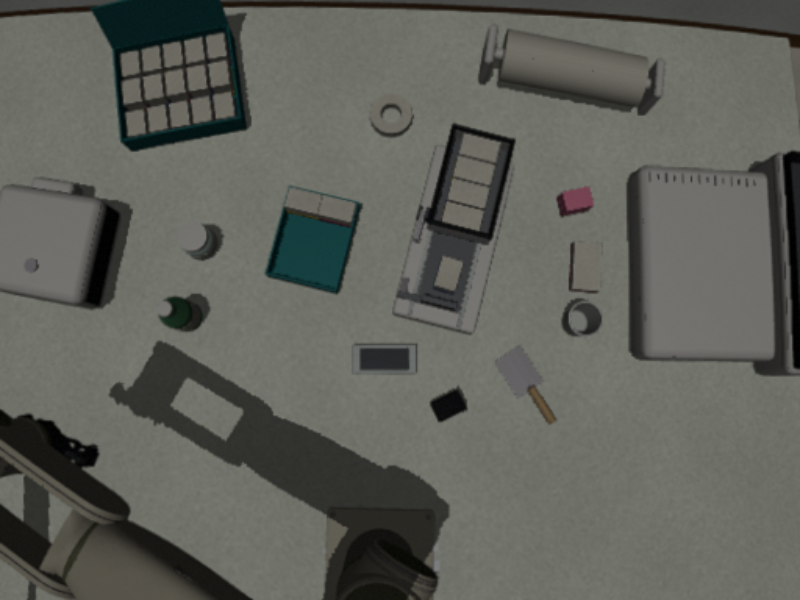

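View pics/side0b.png

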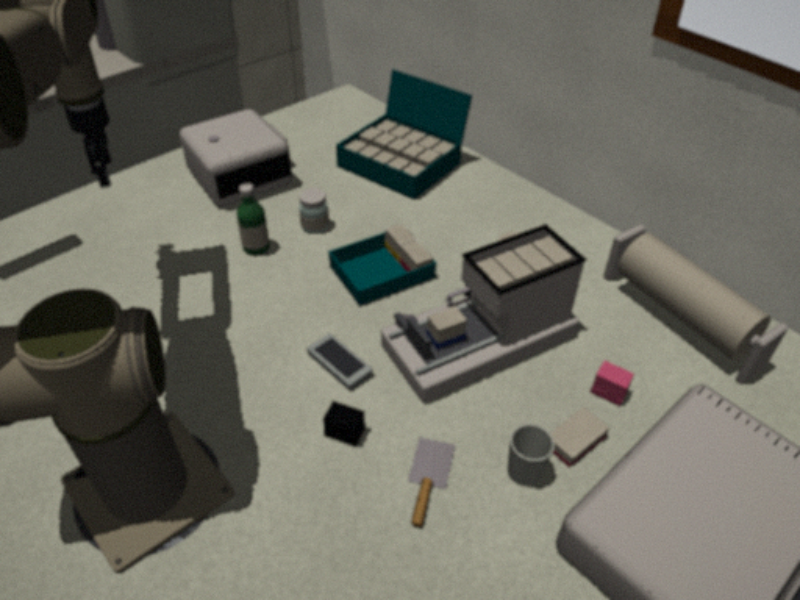

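The pictures show the dispenser (deck front corners near 394,313 and 473,332 in the 800-px top view), the carton at about (449,274), and the tray at (270–360, 187–292). I'll enlarge that area.

Run:
```python
import cv2
i=cv2.imread('pics/top0.png')[75:219,165:342]
i=cv2.convertScaleAbs(i,alpha=1.8)
cv2.imwrite('pics/top0c.png',cv2.resize(i,None,fx=4,fy=4,interpolation=cv2.INTER_CUBIC))
```

```text
(no output)
```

View pics/top0c.png

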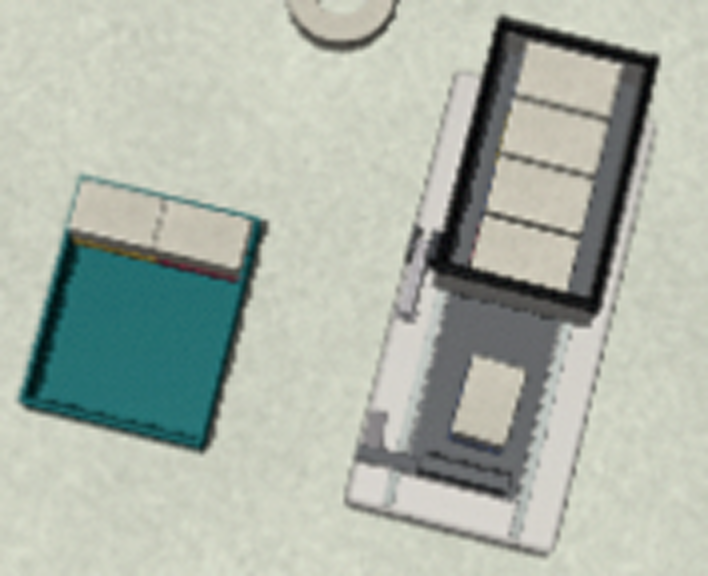

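The crop shows the deck front edge from (348,503) to (551,553), the carton top at about (490,401), the lug at about (466,472), and the tray's outer rim corners at (80,177), (265,218), (205,450) and (22,403).

Run:
```python
from h import *
def f(c,z): return at('top0',(c[0]+.5)/4-.5+165,(c[1]+.5)/4-.5+75,z)
def show(n,pts,z):
    P=np.array([f(p,z) for p in pts]); print(n,P[:,:2].round(1).tolist(),'mean',P.mean(0).round(1)); return P
D=show('deck',[(348,503),(551,553),(458,73)],50)
T=show('tray',[(80,177),(265,218),(205,450),(22,403)],45)
C=show('carton',[(474,355),(525,367),(505,447),(456,435)],113)
L=show('lugtop',[(418,458),(514,490)],108)
H=show('hop',[(500,16),(657,58),(598,312),(432,266)],193)
a=lambda v:np.degrees(np.arctan2(v[1],v[0]))
print('yaw deck',a(D[2]-D[0]),a(D[0]-D[1])-90,'hop',a(H[0]-H[3]),a(H[1]-H[2]),'carton',a(C[0]-C[3]),a(C[1]-C[2]),a(C[0]-C[1])-90,'tray',a(T[0]-T[3]),a(T[1]-T[2]),a(T[0]-T[1])-90)
```

```text
deck [[503.2, -17.0], [467.9, -176.4], [855.2, -97.6]] mean [608.8 -97.   50. ]
tray [[761.8, 205.1], [731.0, 54.9], [542.7, 96.3], [576.6, 242.7]] mean [653.  149.8  45. ]
carton [[611.5, -109.1], [603.3, -147.8], [542.0, -133.5], [550.1, -96.5]] mean [ 576.7 -121.7  113. ]
lugtop [[532.6, -68.5], [510.2, -141.2]] mean [ 521.4 -104.8  108. ]
hop [[851.1, -119.1], [823.0, -235.4], [630.5, -191.8], [660.7, -72.2]] mean [ 741.3 -154.6  193. ]
yaw deck -12.885521699976977 -12.4876282922705 hop -13.854735357328467 -12.74417142414543 carton -11.601358470718651 -13.153176693806772 -11.849200899667792 tray -11.493258745727191 -12.399676980636652 -11.566460858584051
```

Dispenser origin is about (675.5, -139.5) with yaw -12.8°. The carton top is at about (577, -122) with yaw -12°, and the tray's free centre is at about (632, 154).

Request:
{"method": "step_arm", "body": {
  "targets": [
    [[10,-20,2,0,0,0],[25,-50,5,0,0,0.01],[40,-80,10,0,0,0.02],[55,-112,15,0,0,0.04],[70,-144,20,0,0,0.05],[86,-176,20,0,0,0.07],[102,-208,20,0,0,0.09],[118,-240,20,0,0,0.1],[134,-272,20,0,0,0.11],[150,-304,20,0,0,0.12],[165,-336,20,0,0,0.13],[181,-368,20,0,0,0.14]]
  ]
}}

```text
time: 1.1
tool_pos: [427.8, 177.2, 273.0]
tcp_rot: [-180.0, -0.0, 163.8]
ft_force: [0.1, 0.8, -0.0]
finger_gap: 85.7
grip_force: 0.0
```

Request:
{"method": "step_arm", "body": {
  "targets": [
    [[13,-26,0,0,0,0.01],[26,-52,0,0,0,0.02],[40,-80,0,0,0,0.03],[54,-108,0,0,0,0.04],[68,-136,0,0,0,0.05],[82,-164,0,0,0,0.06],[96,-192,0,0,0,0.07],[110,-220,0,0,0,0.07],[122,-246,0,0,0,0.07],[135,-273,0,0,0,0.07],[145,-291,0,0,0,0.07],[149,-301,0,0,0,0.071]]
  ]
}}

```text
time: 2.1
tool_pos: [577.1, -124.4, 272.4]
tcp_rot: [-180.0, -0.1, 167.7]
ft_force: [-0.3, 0.5, -0.0]
finger_gap: 85.5
grip_force: 0.0
```

Run:
```python
from bench import r,vision
from h import *
snap(vision,'wrist','w1'); s=r.sense(); print(s['time'],s['tool_pos'],s['tcp_rot'],s['joint_pos'])
i=cv2.imread('pics/w1.png'); cv2.imwrite('pics/w1b.png',cv2.resize(cv2.convertScaleAbs(i,alpha=1.5),(800,600)))
```

```text
2.15 [ 577.06907483 -124.98266922  272.34653414] [-1.79952245e+02 -5.70826988e-02  1.67682338e+02] [-1.71645180e+01  5.62876172e+00  8.52701213e+01 -5.24126110e-02
  8.91539610e+01 -9.48460813e+01]
```

View pics/w1b.png

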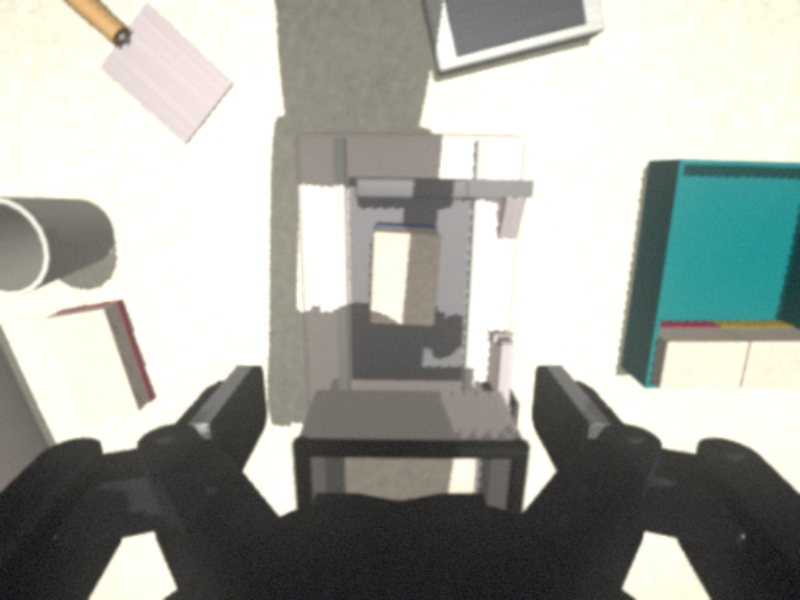

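The wrist view shows the carton top with corners (378,229), (439,229), (436,325) and (370,322), the lug's rear top edge at row ~180, and the deck front edge at row ~135.

Run:
```python
from h import *
k=.64
f=lambda u,v,z:at('w1',(u+.5)*k-.5,(v+.5)*k-.5,z)
def show(n,pts,z):
    P=np.array([f(*p,z) for p in pts]); print(n,P[:,:2].round(1).tolist(),'mean',P.mean(0).round(1)); return P
a=lambda v:np.degrees(np.arctan2(v[1],v[0]))
C=show('carton',[(376,229),(439,229),(436,325),(370,322)],113); print(a(C[3]-C[0]),a(C[2]-C[1]),a(C[1]-C[0])-90)
D=show('deck',[(299,135),(523,135)],50); print(a(D[1]-D[0])-90)
L=show('lug rear top',[(357,180),(470,180)],108); print(a(L[1]-L[0])-90)
show('tray inner front/far',[(680,162),(660,325)],45)
```

```text
carton [[541.8, -132.6], [550.1, -94.6], [611.1, -108.5], [599.9, -150.2]] mean [ 575.7 -121.5  113. ]
-16.771377088247974 -12.7854618157225 -12.28616457309522
deck [[470.2, -176.6], [504.6, -18.2]] mean [487.4 -97.4  50. ]
-12.265112936654745
lug rear top [[510.6, -137.6], [525.3, -69.9]] mean [ 517.9 -103.8  108. ]
-12.264805869793122
tray inner front/far [[547.5, 97.7], [675.0, 73.6]] mean [611.3  85.6  45. ]
```

Request:
{"method": "step_arm", "body": {
  "targets": [
    [[-0.5,0.5,-10,0,0,0],[-0.5,0.5,-30,0,0,0],[-0.5,0.5,-55,0,0,0],[-0.5,0.5,-80,0,0,0],[-0.5,0.5,-100,0,0,0],[-0.5,0.5,-120,0,0,0],[-0.5,0.5,-140,0,0,0],[-0.5,0.5,-155,0,0,0],[-0.5,0.5,-168,0,0,0],[-0.5,0.5,-176,0,0,0],[-0.5,0.5,-180,0,0,0],[-0.5,0.5,-180,0,0,0]]
  ]
}}

```text
time: 3.15
tool_pos: [575.6, -120.9, 92.5]
tcp_rot: [180.0, -0.1, 167.8]
ft_force: [0.8, 0.4, 0.6]
finger_gap: 85.8
grip_force: 0.0
```

Request:
{"method": "step_arm", "body": {
  "targets": [
    [[0,0,0,0,0,0],[0,0,0,0,0,0],[0,0,0,0,0,0],[0,0,0,0,0,0],[0,0,0,0,0,0],[0,0,0,0,0,0],[0,0,0,0,0,0],[0,0,0,0,0,0],[0,0,0,0,0,0],[0,0,0,0,0,0],[0,0,0,0,0,0],[0,0,0,0,0,0]]
  ],
  "fingers": 1,
  "newtons": 25
}}

```text
time: 4.15
tool_pos: [576.9, -121.8, 94.4]
tcp_rot: [-180.0, 0.1, 167.8]
ft_force: [-1.5, 0.4, 6.3]
finger_gap: 42.3
grip_force: 25.4
```

Request:
{"method": "step_arm", "body": {
  "targets": [
    [[0,0,5,0,0,0],[0,0,15,0,0,0],[0,0,32,0,0,0],[0,0,52,0,0,0],[0,0,72,0,0,0],[0,0,92,0,0,0],[0,0,112,0,0,0],[0,0,130,0,0,0],[0,0,142,0,0,0],[0,0,148,0,0,0],[1,5,150,0,0,0],[3,15,150,0,0,0]]
  ]
}}

```text
time: 5.15
tool_pos: [579.1, -106.9, 243.2]
tcp_rot: [-180.0, -0.0, 167.7]
ft_force: [-0.1, 0.4, -1.8]
finger_gap: 42.6
grip_force: 25.1
```

Request:
{"method": "step_arm", "body": {
  "targets": [
    [[4,18,0,0,0,0],[8,40,0,0,0,0],[13,65,0,0,0,0],[18,90,0,0,0,0],[23,115,0,0,0,0],[28,140,0,0,0,0],[33,165,0,0,0,0],[38,190,0,0,0,0],[44,215,0,0,0,0],[49,239,0,0,0,0],[52,254,0,0,0,0],[53,261,0,0,0,0]]
  ]
}}

```text
time: 6.15
tool_pos: [631.4, 157.2, 241.5]
tcp_rot: [-180.0, -0.1, 167.9]
ft_force: [0.3, -0.1, -0.6]
finger_gap: 42.1
grip_force: 25.1
```

Run:
```python
from bench import r,vision
from h import *
s=r.sense(); print(s['time'],s['tool_pos'],s['finger_gap'],s['grip_force'])
a=snap(vision,'wrist','w2')['img']; b=snap(vision,'side','s2')['img'][100:300,180:400]
cv2.imwrite('pics/w2b.png',np.hstack([cv2.resize(cv2.convertScaleAbs(a,alpha=1.3),(400,300)),cv2.resize(cv2.convertScaleAbs(b,alpha=1.6),(330,300))]))
```

```text
6.15 [631.41769749 157.22900082 241.4768313 ] 42.13946062892036 25.124050762674415
```

View pics/w2b.png

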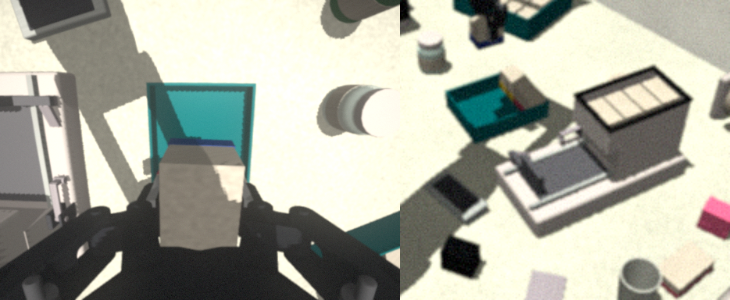

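The carton is held upright over the tray, and the gate is clear.

Request:
{"method": "step_arm", "body": {
  "targets": [
    [[0,-1,-10,0,0,0],[0,-2,-30,0,0,0],[0,-2,-55,0,0,0],[0,-2,-80,0,0,0],[0,-2,-105,0,0,0],[0,-2,-130,0,0,0],[0,-2,-150,0,0,0],[0,-2,-168,0,0,0],[0,-2,-182,0,0,0],[0,-2,-192,0,0,0],[0,-2,-198,0,0,0],[0,-2,-200,0,0,0]]
  ]
}}

```text
time: 7.25
tool_pos: [631.8, 151.8, 42.3]
tcp_rot: [-180.0, -0.1, 167.8]
ft_force: [0.3, 0.0, -0.5]
finger_gap: 42.3
grip_force: 25.1
```

Request:
{"method": "step_arm", "body": {
  "targets": [
    [[0,0,-1,0,0,0],[0,0,-2,0,0,0],[0,0,-3,0,0,0],[0,0,-3,0,0,0]]
  ]
}}

```text
time: 7.58
tool_pos: [632.8, 152.6, 41.1]
tcp_rot: [180.0, 0.1, 167.8]
ft_force: [-0.9, 0.4, -0.6]
finger_gap: 42.2
grip_force: 25.1
```

Not quite down; creep a little further.

Request:
{"method": "step_arm", "body": {
  "targets": [
    [[0,0,-1,0,0,0],[0,0,-2,0,0,0],[0,0,-2,0,0,0],[0,0,-2,0,0,0]]
  ]
}}

```text
time: 7.92
tool_pos: [632.9, 152.6, 40.5]
tcp_rot: [180.0, 0.1, 167.8]
ft_force: [-5.7, -0.6, 11.7]
finger_gap: 42.1
grip_force: 26.2
```

Request:
{"method": "step_arm", "body": {
  "targets": [
    [[0,0,1,0,0,0],[0,0,1,0,0,0],[0,0,1,0,0,0],[0,0,1,0,0,0],[0,0,1,0,0,0],[0,0,1,0,0,0]]
  ],
  "fingers": -0.45
}}

```text
time: 8.42
tool_pos: [632.1, 152.4, 39.1]
tcp_rot: [-180.0, -0.0, 167.8]
ft_force: [0.5, 0.0, -0.2]
finger_gap: 62.2
grip_force: 0.0
```

Request:
{"method": "step_arm", "body": {
  "targets": [
    [[0,0,5,0,0,0],[0,0,15,0,0,0],[0,0,30,0,0,0],[0,0,50,0,0,0],[0,0,75,0,0,0],[0,0,100,0,0,0],[0,0,125,0,0,0],[0,0,150,0,0,0],[0,0,175,0,0,0],[0,0,190,0,0,0],[0,0,198,0,0,0],[0,0,200,0,0,0]]
  ]
}}

```text
time: 9.42
tool_pos: [633.4, 152.6, 243.2]
tcp_rot: [179.9, 0.3, 167.8]
ft_force: [1.2, -0.0, -0.2]
finger_gap: 62.1
grip_force: 0.0
```

Run:
```python
from bench import r,vision
from h import *
s=r.sense(); print(s['time'],s['tool_pos'],s['tcp_rot'],s['finger_gap'],s['ft_force'])
a=snap(vision,'wrist','w3')['img']; b=snap(vision,'side','s3')['img'][100:300,180:400]
cv2.imwrite('pics/w3b.png',np.hstack([cv2.resize(cv2.convertScaleAbs(a,alpha=1.3),(400,300)),cv2.resize(cv2.convertScaleAbs(b,alpha=1.6),(330,300))]))
yaw=np.radians(-12.6); d=np.array([np.cos(yaw),np.sin(yaw)]); o=np.array([675.6,-139.5])
for x in(-260,-162,-39,-31): print(x,(o+x*d).round(1))
# turn for lean t about tool's lateral axis (dispenser y), fingertips toward disp +x
for t in(35,):
    ax=np.array([-d[1],d[0],0]); print('rotvec',(-np.radians(t)*ax).round(3), R.from_rotvec(-np.radians(t)*ax).apply([0,0,-1]).round(3))
```

```text
9.4167 [633.40481012 152.64387795 243.24395684] [179.89167473   0.28114986 167.81035091] 62.078166173675555 [ 1.20660744 -0.03033902 -0.17774148]
-260 [421.9 -82.8]
-162 [ 517.5 -104.2]
-39 [ 637.5 -131. ]
-31 [ 645.3 -132.7]
rotvec [-0.133 -0.596 -0.   ] [ 0.56  -0.125 -0.819]
```

View pics/w3b.png

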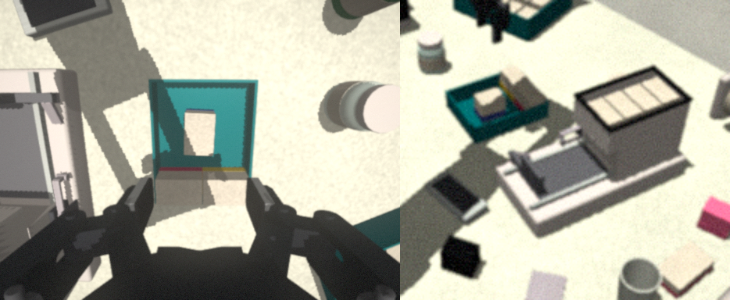

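The carton stands upright in the tray's free part. Next: shut the fingers, lean back 35° and go behind the lug.

Request:
{"method": "step_arm", "body": {
  "targets": [
    [[-5,-10,0,0,0,0],[-18,-28,0,-0.01,-0.04,0],[-33,-51,0,-0.02,-0.1,0],[-48,-74,0,-0.04,-0.17,0],[-64,-98,0,-0.055,-0.24,0],[-80,-122,0,-0.07,-0.31,0],[-96,-146,0,-0.085,-0.38,0],[-112,-170,0,-0.1,-0.45,0],[-128,-194,0,-0.115,-0.51,0],[-143,-218,0,-0.125,-0.56,0],[-155,-236,0,-0.133,-0.596,0],[-161,-246,0,-0.133,-0.596,0]]
  ],
  "fingers": 1
}}

```text
time: 10.52
tool_pos: [468.4, -94.9, 235.4]
tcp_rot: [-179.7, 34.9, 167.9]
ft_force: [-0.4, 0.4, 0.0]
finger_gap: -0.2
grip_force: 0.0
```

Request:
{"method": "step_arm", "body": {
  "targets": [
    [[0,0,-8,0,0,0],[0,0,-22,0,0,0],[0,0,-40,0,0,0],[0,0,-58,0,0,0],[0,0,-76,0,0,0],[0,0,-94,0,0,0],[0,0,-110,0,0,0],[0,0,-123,0,0,0],[0,0,-133,0,0,0],[0,0,-139,0,0,0],[0,0,-141,0,0,0],[0,0,-141,0,0,0]]
  ]
}}

```text
time: 11.52
tool_pos: [483.8, -95.4, 99.7]
tcp_rot: [-179.7, 34.1, 167.9]
ft_force: [0.4, 0.7, 0.5]
finger_gap: 0.4
grip_force: 0.0
```

Run:
```python
from bench import r,vision
from h import *
s=r.sense(); print(s['time'],s['tool_pos'],s['tcp_rot'],s['finger_gap'],s['ft_force'],s['joint_pos'])
Rt=R.from_euler('xyz',s['tcp_rot'],degrees=True).as_matrix(); print(Rt[:,2])
b=snap(vision,'side','s4')['img'][150:320,200:400]; c=snap(vision,'wrist','w4')['img']
cv2.imwrite('pics/s4b.png',np.hstack([cv2.resize(cv2.convertScaleAbs(b,alpha=1.6),(400,340)),cv2.resize(c,(400,340))]))
```

```text
11.5167 [483.80547444 -95.41183086  99.70239483] [-179.73084501   34.120764    167.89570916] 0.39767378399871905 [0.40721027 0.67023704 0.50312935] [ -20.03982692  -33.78222766  143.12179365    6.95219597   36.96723443
 -102.14490357]
[ 0.54747688 -0.1222162  -0.82784797]
```

View pics/s4b.png

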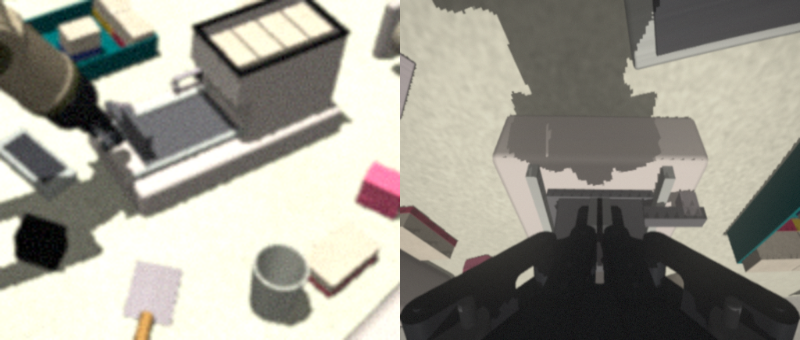

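The closed fingers sit centred behind the lug; joint 3 is at its range edge, so I'll move forward at once.

Request:
{"method": "step_arm", "body": {
  "targets": [
    [[5,-1,0,0,0,0],[12,-2.7,0,0,0,0],[20,-4.5,0,0,0,0],[28,-6.3,0,0,0,0],[36,-8,0,0,0,0],[44,-9.8,0,0,0,0],[52,-11.6,0,0,0,0],[60,-13.4,0,0,0,0],[68,-15.2,0,0,0,0],[76,-17,0,0,0,0],[84,-18.8,0,0,0,0],[90,-20,0,0,0,0]]
  ]
}}

```text
time: 12.62
tool_pos: [574.9, -116.6, 101.5]
tcp_rot: [-179.7, 34.3, 167.9]
ft_force: [-13.7, -2.2, 8.5]
finger_gap: -0.3
grip_force: 6.2
```

Request:
{"method": "step_arm", "body": {
  "targets": [
    [[6,-1.3,-1,0,0,0],[12,-2.7,-2,0,0,0],[18,-4,-3,0,0,0],[24,-5.3,-3,0,0,0],[29,-6.5,-3,0,0,0],[33,-7.3,-3,0,0,0],[36,-8,-3,0,0,0],[38,-8.5,-3,0,0,0],[40,-9,-3,0,0,0],[40,-9,-3,0,0,0]]
  ]
}}

```text
time: 13.45
tool_pos: [615.0, -125.3, 98.7]
tcp_rot: [-179.7, 34.3, 167.9]
ft_force: [-0.1, -1.0, 0.0]
finger_gap: -0.2
grip_force: 0.3
```

Request:
{"method": "step_arm", "body": {
  "targets": [
    [[2,-0.5,0,0,0,0],[4,-0.9,0,0,0,0],[6,-1.3,0,0,0,0],[6,-1.3,0,0,0,0]]
  ]
}}

```text
time: 13.78
tool_pos: [620.8, -126.4, 98.4]
tcp_rot: [-179.7, 34.3, 167.9]
ft_force: [-4.6, -1.5, 3.1]
finger_gap: 0.2
grip_force: 2.0
```

Run:
```python
from bench import r,vision
from h import *
s=r.sense(); print(s['time'],s['tool_pos'],s['ft_force'])
b=snap(vision,'side','s5')['img'][150:280,220:400]; c=snap(vision,'top','t5')['img'][75:219,240:342]
cv2.imwrite('pics/s5b.png',np.hstack([cv2.resize(cv2.convertScaleAbs(b,alpha=1.6),(540,480),interpolation=2)[:,:460],cv2.resize(cv2.convertScaleAbs(c,alpha=1.6),(340,480),interpolation=2)]))
```

```text
13.7833 [ 620.77926438 -126.43842501   98.41324852] [-4.56984905 -1.46255765  3.1322213 ]
```

View pics/s5b.png

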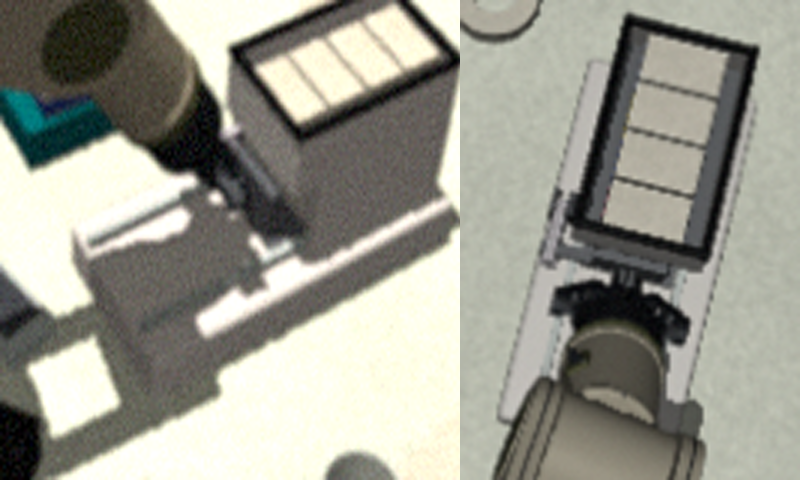

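The lug is just short of the hopper front. I'll creep on to the hard stop, watching force.

Request:
{"method": "step_arm", "body": {
  "targets": [
    [[2,-0.5,0,0,0,0],[4,-0.9,0,0,0,0],[4,-0.9,0,0,0,0]]
  ]
}}

```text
time: 14.13
tool_pos: [624.6, -127.3, 98.3]
tcp_rot: [-179.7, 34.3, 167.9]
ft_force: [-5.5, -0.8, 3.1]
finger_gap: 0.3
grip_force: 2.3
```

Request:
{"method": "step_arm", "body": {
  "targets": [
    [[2,-0.5,0,0,0,0],[3,-0.7,0,0,0,0],[3,-0.7,0,0,0,0]]
  ]
}}

```text
time: 14.38
tool_pos: [625.9, -127.5, 97.9]
tcp_rot: [-179.7, 34.0, 167.9]
ft_force: [-36.2, 6.1, 26.6]
finger_gap: -0.5
grip_force: 18.6
```

Hard stop reached (36 N). Back off and check the catch.

Request:
{"method": "step_arm", "body": {
  "targets": [
    [[-4,1,0,0,0,0],[-12,2.7,0,0,0,0],[-24,5.3,2,0,0,0],[-38,8.5,8,0,0,0],[-52,11.6,20,0,0,0],[-66,14.7,40,0,0,0],[-80,18,65,0,0,0],[-90,20,90,0,0,0],[-100,22,120,0,0,0],[-105,24,145,0,0,0],[-108,24,160,0,0,0],[-108,24,165,0,0,0]]
  ]
}}

```text
time: 15.38
tool_pos: [520.6, -104.2, 268.0]
tcp_rot: [-179.7, 34.7, 167.9]
ft_force: [0.4, -0.7, 0.8]
finger_gap: -0.2
grip_force: 0.0
```

Run:
```python
from bench import r,vision
from h import *
s=r.sense(); print(s['time'],s['tool_pos'],s['ft_force'])
b=snap(vision,'side','s6')['img'][130:270,200:400]; c=snap(vision,'top','t6')['img'][75:219,240:342]; w=snap(vision,'wrist','w6')['img']
o=lambda i,wh:cv2.resize(cv2.convertScaleAbs(i,alpha=1.5),wh,interpolation=2)
cv2.imwrite('pics/s6b.png',np.hstack([np.vstack([o(b,(430,300)),o(w,(430,300))]),o(c,(370,600))]))
# gate travel check: lug rear top edge prediction
yaw=np.radians(-12.6); d=np.array([np.cos(yaw),np.sin(yaw)]); n=np.array([-d[1],d[0]]); O=np.array([675.6,-139.5])
for t in (0.128,.136): print([ (px('t6',np.r_[O+(-.167e3+t*1e3)*d+y*n,108])[0]-[240,75]).round(1).tolist() for y in(-35,35)])
```

```text
15.3833 [ 520.59296262 -104.18023167  268.03788252] [ 0.43301336 -0.73347386  0.84123616]
[[61.5, 83.2], [39.2, 77.7]]
[[62.1, 80.7], [39.8, 75.2]]
```

View pics/s6b.png

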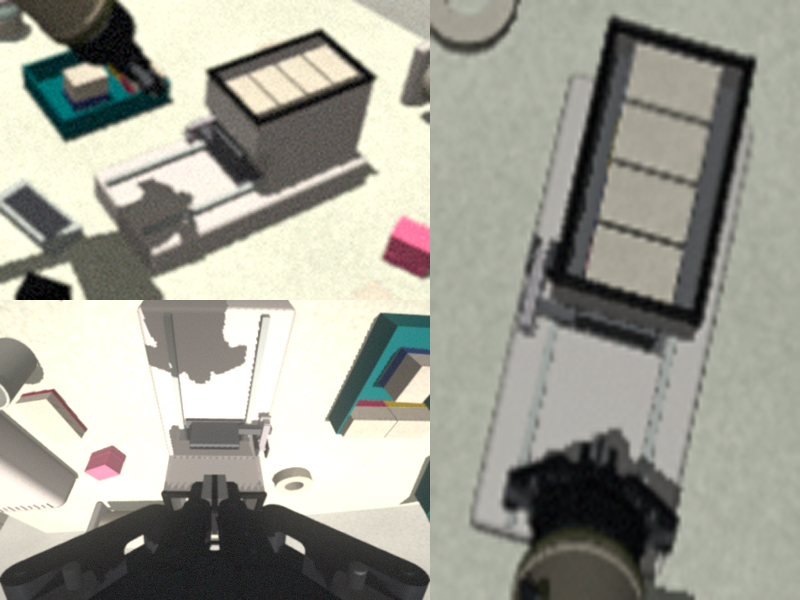

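The gate looks home (its edge matches about 130 mm) and the carton stands in the tray. Last picture: compare the catch now with the catch at rest at the start.

Run:
```python
from h import *
yaw=np.radians(-12.6); d=np.array([np.cos(yaw),np.sin(yaw)]); n=np.array([-d[1],d[0]]); O=np.array([675.6,-139.5])
H=lambda z:np.r_[O-42*d+75*n,z]
p=px('side0',[H(62),H(78)]);q=px('w6',[H(62),H(78)]); print(p,q)
o=[]
for f,c,h in(('side0',p[0],22),('s6',p[0],22),('w6',q[0],40)):
    x,y=c.astype(int); i=cv2.imread(f'pics/{f}.png')[y-h:y+h,x-h:x+h]; o.append(cv2.resize(cv2.convertScaleAbs(i,alpha=1.4),(264,264),interpolation=cv2.INTER_CUBIC))
cv2.imwrite('pics/cmp.png',np.hstack(o))
```

```text
[[288.12788425 192.50484903]
 [288.46049698 188.78939143]] [[316.8661415  152.48788433]
 [318.66685864 161.59872539]]
```

View pics/cmp.png

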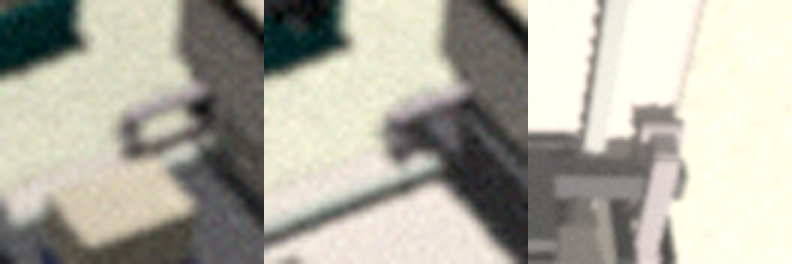

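The catch arm lies at the same pixels as at the start (hook end at about (127,125) in both crops), with the ear in front of it, so it has dropped.

```bash
python3 -c "
from bench import r
print(r.hand_in())"
```

```text
the job is handed in; nothing more can be done
None
```

I stood the carton upright in the tray's free part and pushed the gate to its hard stop. The last pictures show the catch down behind it and the arm clear. I handed the job in after about 15 s, but no verdict came back.

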